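# Stand the carved owl on the display ledge

## Task

Take the carved owl off the sloping rest and stand it upright on the display ledge under the lamp, midway between the two pieces already standing there, facing straight out of the open front of the ledge. Holding it, press it gently back until it is firm against the back rail, then let go. Do not touch the lamp or shift any of the other things.

Things in the scene. Friction and masses are not known exactly. Their poses are not given: they have to be found in the camera images.
- owl: Carved brown wooden owl, ~0.16 kg, 120 mm tall with ears: a block 52 mm wide (y), 44 mm deep (x), flat sides and back up to 94 mm, then a 48 mm wide head to 114 mm. Origin: centre of underside; z to its head, -x out of its face, +x out of its back. It starts reclining on the rest, face up, z leaning 30 degrees from vertical towards the rest's +x. Grip across its sides (y), 70 to 80 mm up.
- owl_beak (a point): Tip of the owl's beak: in the owl's frame at x = -25, z = 92 mm.
- rest: Fixed pale wooden sloping rest: base board 160 x 90 x 12 mm (from 50 mm behind to 110 mm ahead of the origin along x), carrying a 36 mm wide sloping back and foot lip, narrower than the owl. Origin on the bench, 45 mm below the owl's underside centre. The owl's head leans to its +x. The back reaches 129 mm above the bench.
- ledge: Fixed pale plywood display board, 540 mm long (y), 20 mm thick, lying on the bench, from x = -55 to x = +70 mm. Origin: on the bench, at the middle of its length; +x points to its back, -x is its open front, towards the robot. Its top is at z = 20 mm.
- rail: Fixed dark wooden back rail on the ledge, 460 mm long (y), 14 mm thick, 45 mm tall, its top 65 mm above the bench. Origin: bottom middle of its front face, the face the owl's back is pressed against, 24 mm behind the ledge's origin and 20 mm above the bench; axes as the ledge.
- lamp: Fixed aluminium strip lamp over the ledge, 50 mm deep (x), 540 mm long (y), 22 mm high, on two thin posts (y = +-255, x = +15 mm from its origin). Origin: centre of its underside, 245 mm above the bench, 10 mm behind the ledge's origin; its front edge is 15 mm in front of the ledge's origin, so a hand pointing straight down cannot reach the owl's place.
- bear: Loose dark carved bear on all fours, 72 mm long (y), 52 mm deep (x), 90 mm tall, standing on the ledge at one side of the owl's place. Origin: centre of its underside, which stands 14 mm in front of the ledge's origin line (x = -14 mm).
- turned_box: Loose round turned wooden box with a knobbed lid, 74 mm across, 82 mm tall, standing on the ledge at the other side, 260 mm from the bear centre to centre. Origin: centre of its underside, also 14 mm in front of the ledge's origin line. Bear and box may be either way round.
- mallet: Bystander: carver's wooden mallet lying on the bench, 240 mm long (x), head 60 mm thick; origin on the bench under its middle, head towards +x.
- gouge: Bystander: gouge with a wooden handle lying on the bench, 185 mm long (x), 24 mm thick; origin on the bench under its middle.
- oil_jar: Bystander: amber glass jar, 60 mm across, 90 mm tall; origin centre of its underside.

How it is judged:
By the outcome, as a careful person would: the job done as asked, in the order asked, and still so for the second after the job is handed in, with the robot touching nothing.
It also fails if it takes over 64 s, if anything falls off the work surface, if the arm or the gripper's body presses on something with over 40 N, if the wrist force passes 120 N, or if a joint passes its speed limit or range.

## Robot

A 6-joint arm with a two-finger parallel gripper is mounted at the origin on the work surface. World frame = base frame: x ahead of the robot, y to its left, z up, the work surface at z = 0. Lengths are in m, angles in degrees, forces in N, time in s.
With the tool pointing down it reaches from about 0.35 to 0.975 m from the base axis. Payload 7.1 kg.
Tool frame: the origin (TCP) lies at the very end of the fingers, on their centre line; the grasp point (between the pads) lies 19 mm behind it; z points along the fingers, y is the line along which they close (so a half turn about z gives the same grasp; the last joint's range is limited). The gripper opens to 88 mm and grips with 3 to 60 N. Pads are 20 mm wide; open, the fingers measure 115 mm over their backs; the gripper's body (75 mm by 178 mm) begins 61 mm behind the grasp point.
Start: joints at [-71.104, 24.242, 93.386, -0, 62.372, -1.089], TCP at [0.214, -0.587, 0.223] pointing down, gripper open.
Joint ranges: [-172.04, 172.04], [-51.8, 120.97], [4.93, 147.93], [-75.15, 255.16], [6.16, 154.13], [-145.62, 145.62]. Speed limits (degrees/s): [136.94, 136.94, 172.46, 180, 180, 180].

## Interface

Orientations are given as a 3x3 rotation matrix whose columns are the frame's x, y, z axes.
In Python, from plant import sensors, eyes, ctrl gives the robot as it stands. The module is installed in compiled form; this text tells all that it offers.
- The arm moves only by the tool drive_tool, never from a script. Its argument "increments" is one flat list of numbers, 6 for each row, row after row: the shift along the tool's x, y, z in cm, then the turn, a rotation vector about the tool's x, y, z in degrees. A call has 1 to 10 rows; each row shifts and turns the commanded pose from where the row before left it, along the tool's axes as they then stand; what a row does not reach is not made up. A row lasts 1/10 s, in which the tool goes at most 50 mm and 8.59 degrees, less where a joint would pass 70% of its speed; a pose out of reach is approached as far as the arm can. A call with a gripper value outside its range is refused whole. "fingers" is the opening, from 0 (shut) to 1 (fully open), set as the call begins (left out, the last holds). The fingers move at their own pace and stop on an object; the grip force is fixed at half the most. Time passes only in rows, so rows that do not move let the fingers close. It gives the time, the measured TCP pose, the force, the opening and the grip force at its end, in the units of the state.
- sensors.observe(): the state, without advancing time (a new reading comes with each control period).
- eyes.get_image(name): name is "scene" or "side" or "wrist"; returns the picture (480x640x3 uint8, blue, green, red); there is no depth.
- eyes.camera_model(name): a dict with "fov_y" (degrees; the focal length in pixels is half the picture's height over the tangent of half this angle, whatever the lens; pixels are square), "cx", "cy" (the principal point, pixels), "dist_coeffs" ([k1, k2, p1, p2, k3] as OpenCV has them; the pictures are not rectified), "pose" (4x4, takes a point from camera to world coordinates). Camera axes: x right, y up, looking along -z (the intrinsics and any distortion apply to the point x, -y, -z); pixel columns grow to the right and rows downward; lengths in m; the calibration is good to about 2 mm. A picture is of the moment at which its call begins: read the wrist's pose just before it. camera_model takes no time and is no camera call; for the wrist camera it gives the pose at the moment of the call.
- ctrl.sign_off(): hands the job in; it is judged then, once.
The state is a dict: "time": time; "qpos": joint angles; "qd": joint speeds; "tau": joint torques, N m; "tcp_pos": TCP position; "orientation": TCP orientation; "wrist_force": force on the tool from outside, world axes, zero at the start; "moment": the same for the moment, N m; "width": opening from 0.0 (shut) to 1.0 (fully open); "finger_force": force on a finger pad.
Only numpy, scipy, OpenCV 4.12 (cv2) and the standard library are available. Lean on these libraries where they do the work, as an engineer would, in place of code of your own. Each camera call takes 0.05 s, during which the arm holds its last target. There are 200 camera calls.

## Working session

There is one attempt and no reset: what is moved stays moved. The work goes in short steps, Python scripts to look and compute and a tool call to move; the robot and the scene stay as the last step left them, time stands still between calls to the robot, and variables do not carry over. Pictures are saved under pics/ and viewed, at most 10 in all, crops included, and the job is handed in when it is done.

Besides the shell and the picture viewer there is one more tool, called after "Call:" as name(argument=value, ...), one argument or row to a line, values as JSON. drive_tool: Moves the arm, as the interface text tells. Its arguments: {"type":"object","properties":{"increments":{"type":"array","items":{"type":"number"}},"fingers":{"type":"number"}},"required":["increments"]}

```bash
mkdir -p pics
python3 - <<'E'
from plant import sensors, eyes
import cv2
for n in ("scene","side"):
    cv2.imwrite(f"pics/{n}0.png",eyes.get_image(n)); m=eyes.camera_model(n); print(n,m)
print(sensors.observe())
E
```

```text
scene {'fov_y': 46.24045421988722, 'cx': 327.4404137411019, 'cy': 231.27886986564425, 'dist_coeffs': array([-0.07252886,  0.        ,  0.        ,  0.        ,  0.        ]), 'pose': array([[-0.6734548 , -0.50761414,  0.53738861,  1.20985719],
       [ 0.73890962, -0.48359617,  0.46919859,  0.60758081],
       [ 0.02170723,  0.71306566,  0.70076113,  1.04326061],
       [ 0.        ,  0.        ,  0.        ,  1.        ]])}
side {'fov_y': 44.23712703966901, 'cx': 324.2951811993698, 'cy': 232.78759760915696, 'dist_coeffs': array([-0.19856247,  0.        ,  0.        ,  0.        ,  0.        ]), 'pose': array([[-0.74851908,  0.4611559 , -0.47650227, -0.09082745],
       [-0.66309738, -0.51556651,  0.54267212,  0.72512548],
       [ 0.00458784,  0.72216785,  0.69170265,  1.07841388],
       [ 0.        ,  0.        ,  0.        ,  1.        ]])}
{'time': 0.1, 'qpos': array([-7.11048678e+01,  2.42797092e+01,  9.34265571e+01,  6.79973868e-04,
        6.23699301e+01, -1.08678204e+00]), 'qd': array([ 0.08044334, -0.04453085, -0.11805428,  0.06232084,  0.03047177,
        0.03647796]), 'tau': array([ 4.31592980e-04, -5.45613348e+01, -2.74326146e+01,  6.45690970e-02,
        1.87902135e-02, -3.30635794e-05]), 'tcp_pos': array([ 0.21346571, -0.58689829,  0.22198656]), 'orientation': array([[ 9.39802425e-01,  3.41718048e-01, -4.20715471e-04],
       [ 3.41718305e-01, -9.39801579e-01,  1.26161822e-03],
       [ 3.57286517e-05, -1.32943804e-03, -9.99999116e-01]]), 'wrist_force': array([-0.33112404,  0.24465728, -1.04093115]), 'moment': array([-0.01199215,  0.03293254, -0.02426827]), 'finger_force': 0.0, 'width': 0.9998034255828825}
```

View pics/scene0.png

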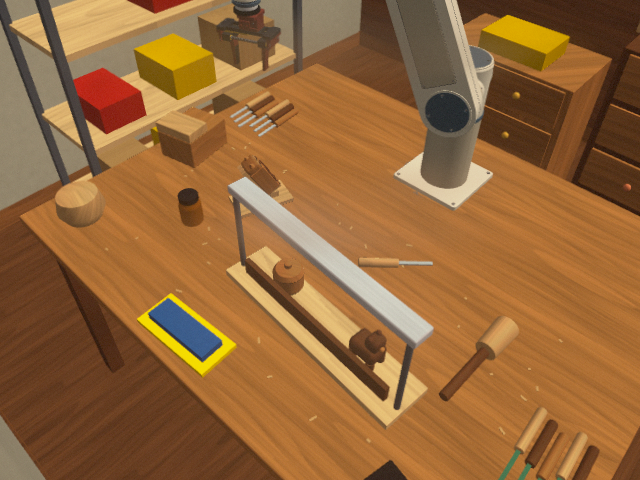

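View pics/side0.png

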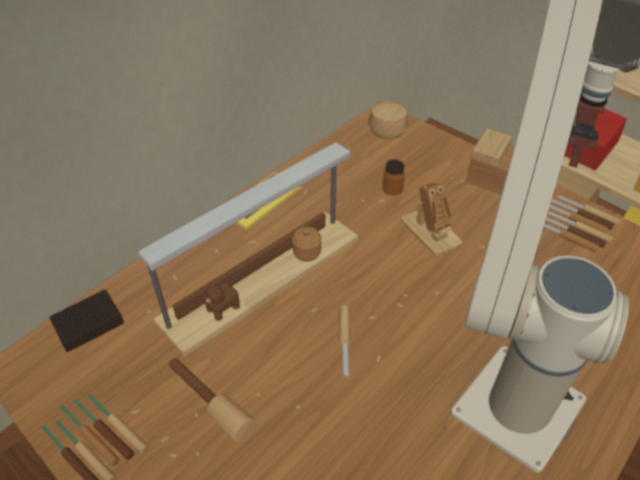

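Both views show the ledge with the rail; the lamp; the box (scene 289,276; side 307,243); the bear (scene 368,347; side 222,298); and the owl on its rest (scene 262,178; side 435,210). I'll zoom in to pick corners.

```bash
cat > h.py <<'E'
import numpy as np, cv2
from plant import sensors, eyes
def K(m):
    f=240/np.tan(np.radians(m["fov_y"]/2)); return np.array([[f,0,m["cx"]],[0,f,m["cy"]],[0,0,1]])
def ray(m,uv):
    p=cv2.undistortPoints(np.array([[uv]],float),K(m),np.array(m["dist_coeffs"]))[0,0]
    d=m["pose"][:3,:3]@np.array([p[0],-p[1],-1]); return m["pose"][:3,3],d/np.linalg.norm(d)
def plane(m,uv,z):
    o,d=ray(m,uv); return o+d*(z-o[2])/d[2]
def tri(ms,uvs):
    A=np.zeros((3,3));b=np.zeros(3);R=[ray(m,u) for m,u in zip(ms,uvs)]
    for o,d in R: P=np.eye(3)-np.outer(d,d);A+=P;b+=P@o
    x=np.linalg.solve(A,b); return x,max(np.linalg.norm((np.eye(3)-np.outer(d,d))@(x-o)) for o,d in R)
def proj(m,X):
    R=m["pose"][:3,:3];c=R.T@(np.asarray(X,float)-m["pose"][:3,3]);c=c*[1,-1,-1]
    return cv2.projectPoints(c.reshape(1,1,3),np.zeros(3),np.zeros(3),K(m),np.array(m["dist_coeffs"]))[0][0,0]
S=eyes.camera_model("scene");D=eyes.camera_model("side")
def crop(img,x,y,w,h,s,step=10):
    c=cv2.resize(img[y:y+h,x:x+w],None,fx=s,fy=s,interpolation=cv2.INTER_CUBIC)
    for u in range(x,x+w,step): cv2.line(c,((u-x)*s,0),((u-x)*s,4 if u%50 else 14),(0,255,0),1)
    for v in range(y,y+h,step): cv2.line(c,(0,(v-y)*s),(4 if v%50 else 14,(v-y)*s),(0,255,0),1)
    return c
E
python3 - <<'E'
from h import *
a=cv2.imread("pics/scene0.png");b=cv2.imread("pics/side0.png")
cv2.imwrite("pics/led.png",np.vstack([crop(a,220,240,210,180,3)[:, :630]]) )
cv2.imwrite("pics/ledb.png",crop(b,150,200,220,150,3))
o=np.hstack([crop(a,220,145,80,80,5),crop(b,395,175,75,80,5)])
cv2.imwrite("pics/owl.png",o)
E
```

```text
(no output)
```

View pics/led.png

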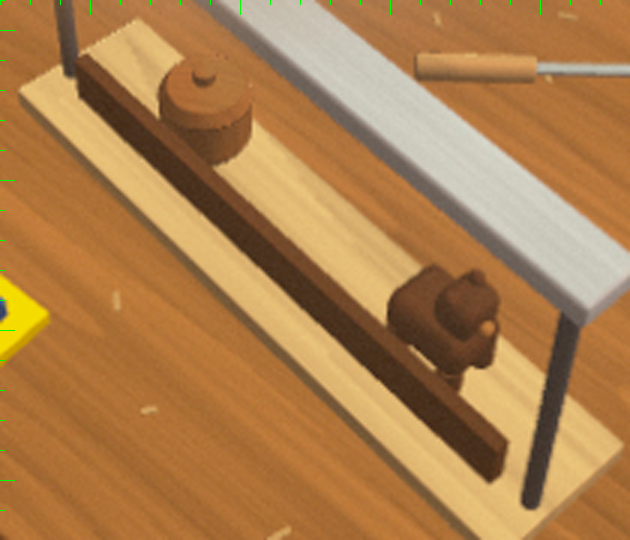

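View pics/ledb.png

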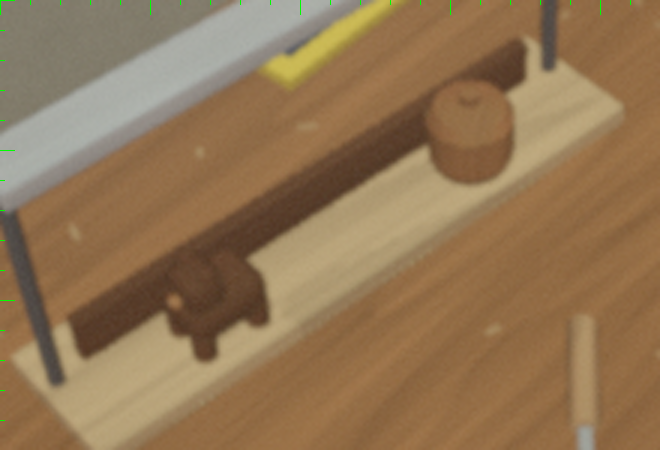

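View pics/owl.png

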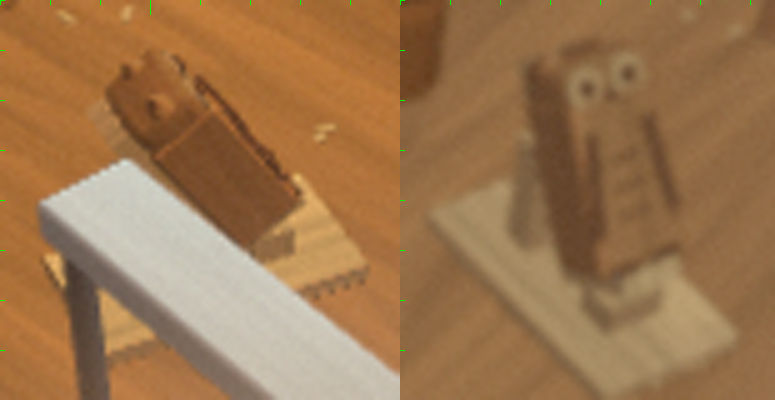

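Run:
```python
from h import *
np.set_printoptions(precision=4,suppress=True)
s=lambda u,v:(220+u/3-.3,240+v/3-.3); d=lambda u,v:(150+u/3-.3,200+v/3-.3)
print("ledge LB,LF,RF scene"); L=[plane(S,s(*p),.02) for p in [(20,92),(137,19),(623,445)]]
for p in L: print(p)
print("ledge side LF LB RF"); M=[plane(D,d(*p),.02) for p in [(624,108),(12,357),(527,38),(98,450)]]
for p in M: print(p)
print("rail top z.065 scene", [plane(S,s(*p),.065) for p in [(80,68),(90,55),(508,443),(492,460)]])
print("rail top side",[plane(D,d(*p),.065) for p in [(70,318),(525,40)]])
print("knob",tri([S,D],[s(205,72),d(470,100)]))
print("bear nose",tri([S,D],[s(488,327),d(174,301)]))
print("box lid rims: scene",plane(S,s(206,94),.02+.06),"side",plane(D,d(470,118),.08))
so=lambda u,v:(220+u/5-.4,145+v/5-.4); do=lambda u,v:(395+(u-400)/5-.4,175+v/5-.4)
print("rest scene R,B,L,T")
for p in [(365,268),(105,355),(42,257),(300,178)]: print(plane(S,so(*p),.012))
print("rest side L,B,R")
for p in [(430,210),(605,395),(737,335)]: print(plane(D,do(*p),.012))
print("beak",tri([S,D],[so(155,103),do(612,97)]))
```

```text
ledge LB,LF,RF scene
[ 0.6936 -0.1638  0.02  ]
[ 0.5725 -0.1553  0.02  ]
[0.6222 0.3786 0.02  ]
ledge side LF LB RF
[ 0.5668 -0.1546  0.02  ]
[0.7408 0.3679 0.02  ]
[ 0.6888 -0.1666  0.02  ]
[0.6246 0.377  0.02  ]
rail top z.065 scene [array([ 0.6677, -0.1151,  0.065 ]), array([ 0.6531, -0.1197,  0.065 ]), array([0.6979, 0.3324, 0.065 ]), array([0.7147, 0.3324, 0.065 ])]
rail top side [array([0.7027, 0.3304, 0.065 ]), array([ 0.6552, -0.1256,  0.065 ])]
knob (array([ 0.6209, -0.0213,  0.0921]), np.float64(0.0016888030860539556))
bear nose (array([0.646 , 0.2731, 0.0807]), np.float64(0.0005698967319382245))
box lid rims: scene [ 0.6281 -0.0148  0.08  ] side [ 0.6148 -0.0129  0.08  ]
rest scene R,B,L,T
[ 0.3889 -0.2415  0.012 ]
[ 0.5356 -0.2924  0.012 ]
[ 0.5066 -0.3782  0.012 ]
[ 0.359  -0.3241  0.012 ]
rest side L,B,R
[ 0.5321 -0.2962  0.012 ]
[ 0.3825 -0.2428  0.012 ]
[ 0.3546 -0.3257  0.012 ]
beak (array([ 0.4536, -0.3318,  0.1145]), np.float64(0.0006376059924096521))
```

```bash
cat >> h.py <<'E'
def rz(a): a=np.radians(a);return np.array([[np.cos(a),-np.sin(a),0],[np.sin(a),np.cos(a),0],[0,0,1]])
def ry(a): a=np.radians(a);return np.array([[np.cos(a),0,np.sin(a)],[0,1,0],[-np.sin(a),0,np.cos(a)]])
E
python3 - <<'E'
from h import *
a=cv2.imread("pics/scene0.png");b=cv2.imread("pics/side0.png")
o=np.array([.4183,-.3002,.045]);R=rz(-19.5)@ry(30)
ca,cb=crop(a,220,145,80,80,5),crop(b,395,175,75,80,5)
pts=[(-25,0,92)]+[(x,y,z) for x in(-22,22) for y in(-26,26) for z in(0,94)]
for p in pts:
    X=o+R@(np.array(p)/1000)
    for m,c,x0,y0 in((S,ca,220,145),(D,cb,395,175)):
        u=proj(m,X); q=(int((u[0]-x0)*5),int((u[1]-y0)*5)); cv2.circle(c,q,3,(0,0,255) if p[0]<0 else (255,0,0),-1)
cv2.imwrite("pics/owlp.png",np.hstack([ca,cb]))
E
```

```text
(no output)
```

View pics/owlp.png

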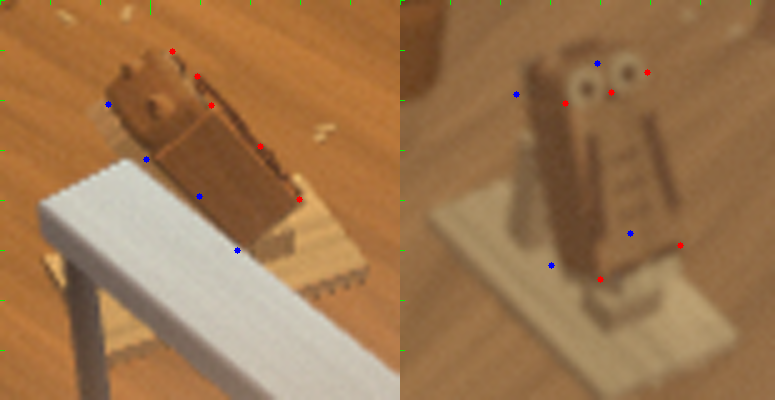

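```bash
cat >> h.py <<'E'
from scipy.spatial.transform import Rotation as Rn
def tool(yaw,dn):  # heading yaw, dn degrees below horizontal
    h,e=np.radians(yaw),np.radians(dn); z=np.array([np.cos(e)*np.cos(h),np.cos(e)*np.sin(h),-np.sin(e)])
    y=np.array([np.sin(h),-np.cos(h),0]); return np.column_stack([np.cross(y,z),y,z])
def plan(P,R,p0=None,R0=None):
    o=sensors.observe(); p0=o["tcp_pos"] if p0 is None else p0; R0=o["orientation"] if R0 is None else R0
    # total: shift in present tool axes (cm) and shift in target axes, turn
    print("shift now-axes cm",np.round(R0.T@(P-p0)*100,2)," target-axes cm",np.round(R.T@(P-p0)*100,2)," turn",np.round(Rn.from_matrix(R0.T@R).as_rotvec(degrees=True),2))
G=np.array([.4536,-.3127,.110])
E
python3 - <<'E'
from h import *
R=tool(-19.5,60); g=G+.019*R[:,2]; print(g)
plan(g-.13*R[:,2],R)
E
```

```text
[ 0.46255509 -0.31587117  0.09354552]
shift now-axes cm [ 27.65 -21.09   1.61]  target-axes cm [  6.08 -33.86   5.34]  turn [-10.4   28.82  38.54]
```

Call:
drive_tool(
  increments=[0,0,0,-1.3,3.6,4.82,0,0,0,-1.3,3.6,4.82,0,0,0,-1.3,3.6,4.82,0,0,0,-1.3,3.6,4.82,0,0,0,-1.3,3.6,4.82,0,0,0,-1.3,3.6,4.82,0,0,0,-1.3,3.6,4.82,0,0,0,-1.3,3.6,4.82,0,0,0,0,0,0],
  fingers=1,
)

```text
time: 1.0
tcp_pos: [0.2126, -0.5858, 0.2213]
orientation: [[0.815, -0.336, 0.471], [-0.292, -0.942, -0.166], [0.5, -0.002, -0.866]]
wrist_force: [0.5, 1.1, 0.9]
width: 0.997
finger_force: 0.0
```

Call:
drive_tool(
  increments=[0.6,-3.4,0.5,0,0,0,0.6,-3.4,0.5,0,0,0,0.6,-3.4,0.5,0,0,0,0.6,-3.4,0.5,0,0,0,0.6,-3.4,0.5,0,0,0,0.6,-3.4,0.5,0,0,0,0.6,-3.4,0.5,0,0,0,0.6,-3.4,0.5,0,0,0,0.6,-3.4,0.5,0,0,0,0.6,-3.2,0.8,0,0,0],
)

```text
time: 2.0
tcp_pos: [0.4018, -0.2939, 0.2072]
orientation: [[0.817, -0.331, 0.472], [-0.285, -0.944, -0.168], [0.501, 0.003, -0.865]]
wrist_force: [0.4, -0.8, 0.6]
width: 1.006
finger_force: 0.0
```

Call:
drive_tool(
  increments=[0,0,0,0,0,0,0,0,0,0,0,0],
)

```text
time: 2.2
tcp_pos: [0.4015, -0.2945, 0.2068]
orientation: [[0.818, -0.33, 0.472], [-0.285, -0.944, -0.167], [0.501, 0.002, -0.866]]
wrist_force: [-0.1, -0.1, 1.3]
width: 0.998
finger_force: 0.0
```

Run:
```python
from h import *
R=tool(-19.5,60); g=G+.019*R[:,2]
plan(g,R); print(sensors.observe()["qpos"],sensors.observe()["time"])
m=eyes.camera_model("wrist");w=eyes.get_image("wrist")
o=np.array([.4183,-.3002,.045]);Ro=rz(-19.5)@ry(30)
for p in [(-25,0,92)]+[(x,y,z) for x in(-22,) for y in(-26,26) for z in(0,94)]:
    u=proj(m,o+Ro@(np.array(p)/1000)); print(p,u); cv2.circle(w,tuple(int(v) for v in u),4,(0,0,255),1)
cv2.imwrite("pics/w1.png",w)
```

```text
shift now-axes cm [-0.07 -0.02 13.05]  target-axes cm [-0.06 -0.03 13.05]  turn [-0.01 -0.04  0.27]
[-45.493191     6.44630425 128.4262957   36.54490081  21.62925621
  32.27865984] 2.2
(-25, 0, 92) [319.91697959 241.44326114]
(-22, -26, 0) [350.55020423 313.4854864 ]
(-22, -26, 94) [359.30956274 236.23910988]
(-22, 26, 0) [288.38251977 313.20623201]
(-22, 26, 94) [280.56025633 235.85735421]
```

View pics/w1.png

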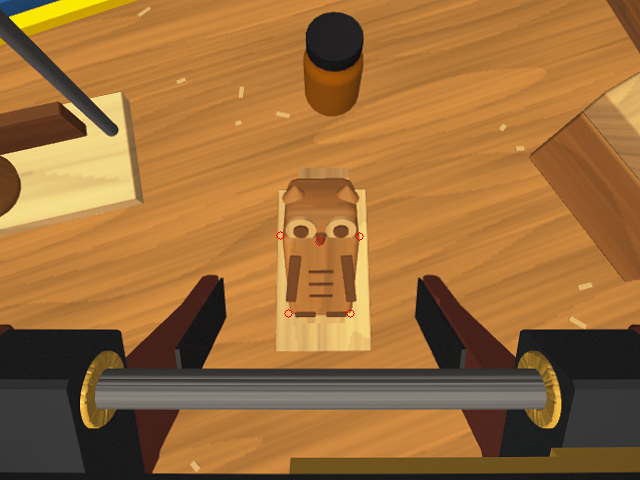

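The wrist view puts the owl at (321,250), within about 2 px of the prediction, so its pose is confirmed. Before choosing a grip tilt I'll step closer and use the extra joint sample to fit the arm geometry, to check the reach for the placing.

Call:
drive_tool(
  increments=[0,0,2,0,0,0,0,0,2,0,0,0,0,0,2,0,0,0,0,0,0,0,0,0],
)

```text
time: 2.65
tcp_pos: [0.4284, -0.3062, 0.1529]
orientation: [[0.817, -0.335, 0.47], [-0.291, -0.942, -0.167], [0.498, 0.0, -0.867]]
wrist_force: [0.2, 0.7, -0.4]
width: 1.001
finger_force: 0.0
```

```bash
cat > kin.py <<'E'
from h import *
from scipy.optimize import least_squares
def fk(q,k):
    a1,h,L1,L2,a3,t=k; q=np.radians(q); s2,c2=np.sin(q[1]),np.cos(q[1]);b=q[1]+q[2]
    r=a1+L1*s2+L2*np.sin(b)-a3*np.cos(b); z=h+L1*c2+L2*np.cos(b)+a3*np.sin(b)
    c,s=np.cos(q[0]),np.sin(q[0]); Rz=rz(np.degrees(q[0]))
    Rw=Rz@ry(np.degrees(b))@rz(np.degrees(q[3]))@ry(np.degrees(q[4]))@rz(np.degrees(q[5]))
    return np.array([r*c,r*s,z])+t*Rw[:,2],Rw
def ik(P,R,k,seed):
    f=lambda q:np.r_[(fk(q,k)[0]-P)*10,3*Rn.from_matrix(fk(q,k)[1].T@R).as_rotvec()]
    lo=[-172,-51.8,4.93,-75.15,6.16,-145.6];hi=[172,120.9,147.9,255.1,154.1,145.6]
    s=least_squares(f,seed,bounds=(lo,hi),x_scale=30); return s.x,np.abs(s.fun).max()
E
python3 - <<'E'
from kin import *
np.set_printoptions(precision=3,suppress=True)
o=sensors.observe()
D_=[([-71.104,24.242,93.386,0,62.372,-1.089],[.2135,-.5869,.222],None),
([-45.493191,6.44630425,128.4262957,36.54490081,21.62925621,32.27865984],[.4015,-.2945,.2068],None),(o["qpos"],o["tcp_pos"],o["orientation"])]
print(o["qpos"],o["tcp_pos"]);
k0=[0,.35,.4,.4,0,.364]
s=least_squares(lambda k:np.r_[np.concatenate([(fk(q,k)[0]-p) for q,p,_ in D_]),1e-3*(np.array(k)-k0)],k0)
k=s.x; print(k,s.fun[:9]*1000)
R=fk(o["qpos"],k)[1]; print(Rn.from_matrix(R.T@o["orientation"]).as_rotvec(degrees=True))
np.save("k.npy",k)
X=np.array([np.cos(np.radians(-5.78)),np.sin(np.radians(-5.78)),0]);Ow=np.array([.6525,.1068,.02])
for ph in (20,30,40,50,55,60):
  for back in (0,.09):
    Rt=tool(-5.78,ph);P=Ow+[0,0,.075]-back*X+.019*Rt[:,2]
    for sd in ([10,40,120,180,40,-170+40],[10,20,110,0,30,0]):
        sd=np.clip(sd,[-170,-50,6,-70,7,-140],[170,120,140,250,150,140]); q,e=ik(P,Rt@R.T@R,k,sd); print(ph,back,q,"err %.4f"%e)
E
```

```text
[-43.744  15.467 127.495  52.02   14.987  17.692] [ 0.428 -0.306  0.153]
[-0.045  0.373  0.599  0.53  -0.098  0.365] [-11.306  -3.795  -0.619   0.446  -0.271   1.871  -0.798  -0.205  -1.251]
[ 0.  0. 90.]
20 0 [ 22.953  51.162 125.063 209.462  66.702  -1.975] err 0.0000
20 0 [ 23.772  30.151 110.701 -75.15   27.219 -79.056] err 1.5890
20 0.09 [ 31.774  53.401 132.593 216.409  74.79    3.782] err 0.0000
20 0.09 [ 41.279  31.363 116.458 -75.15   46.795 -58.837] err 1.3069
30 0 [ 21.109  43.591 124.533 210.957  49.59   -7.021] err 0.0000
30 0 [ 19.65   29.895 112.104 -75.15   19.997 -83.571] err 1.1935
30 0.09 [ 28.836  44.187 132.675 215.714  57.435  -2.114] err 0.0000
30 0.09 [ 30.013  26.347 119.117 -75.15   29.776 -72.948] err 1.1893
40 0 [ 18.932  37.475 122.131 216.787  32.328 -15.808] err 0.0000
40 0 [ 17.374  30.457 113.012 -75.15   15.903 -85.698] err 0.7647
40 0.09 [ 25.444  36.279 130.776 218.769  39.358 -10.551] err 0.0000
40 0.09 [ 24.29   25.871 120.422 -75.15   21.127 -78.877] err 0.8407
50 0 [ 16.666  33.442 118.122 237.286  16.959 -38.557] err 0.0000
50 0 [ 15.878  31.25  113.772 -75.15   13.086 -86.851] err 0.3272
50 0.09 [ 22.012  30.716 127.166 231.504  22.516 -27.287] err 0.0000
50 0.09 [ 20.966  26.576 121.247 -75.15   15.943 -81.846] err 0.4402
55 0 [ 15.286  32.541 116.393 255.1    12.048 -57.481] err 0.0471
55 0 [ 15.292  31.678 114.135 -75.15   11.932 -87.226] err 0.1071
55 0.09 [ 20.374  28.934 124.848 248.42   15.776 -45.745] err 0.0000
55 0.09 [ 19.763  27.086 121.589 -75.15   13.995 -82.794] err 0.2331
60 0 [ 13.434  32.607 116.41  255.1     8.684 -58.86 ] err 0.2139
60 0 [  14.491   31.626  112.856  -54.986   12.211 -107.895] err 0.0000
60 0.09 [ 18.081  28.577 124.113 255.1    11.464 -54.336] err 0.1071
60 0.09 [ 18.753  27.645 121.911 -75.15   12.314 -83.519] err 0.0239
```

Run:
```python
from kin import *
np.set_printoptions(precision=1,suppress=True)
k=np.load("k.npy");Q=rz(-90)
X=rz(-5.78)[:,0];Ow=np.array([.6525,.1068,.02])
def W(g,yaw,ph): return np.array(g,float),yaw,ph
pl=Ow+[0,0,.075]
wps=[W(G,-19.5,60),W(G+[0,0,.12],-19.5,60),W(G+[.03,.02,.12],-19.5,30),W(pl-.13*X+[0,0,.05],-5.78,30),W(pl-.09*X+[0,0,.012],-5.78,30),W(pl-.01*X+[0,0,.003],-5.78,30)]
q=sensors.observe()["qpos"].copy();q[5]+=0
for a,b in zip(wps[:-1],wps[1:]):
  print("--")
  for s in np.linspace(0,1,8):
    g=a[0]*(1-s)+b[0]*s;R=tool(a[1]*(1-s)+b[1]*s,a[2]*(1-s)+b[2]*s)
    P=g+.019*R[:,2]
    q0=q.copy(); q0[5]=np.clip(q0[5],-145,145); q,e=ik(P,R@Q,k,q0) if s or True else None
    print(np.round(g,3),q,"%.3f"%e)
```

```text
--
[ 0.5 -0.3  0.1] [-41.3  24.7 125.1  79.5  10.9  -8.4] 0.000
[ 0.5 -0.3  0.1] [-41.3  22.5 124.9  67.9  11.5   3.4] 0.000
[ 0.5 -0.3  0.1] [-41.3  20.4 124.6  57.9  12.6  13.7] 0.000
[ 0.5 -0.3  0.2] [-41.3  18.3 124.3  49.6  14.1  22.2] 0.000
[ 0.5 -0.3  0.2] [-41.3  16.3 123.8  43.   15.8  29. ] 0.000
[ 0.5 -0.3  0.2] [-41.3  14.3 123.4  37.7  17.6  34.5] 0.000
[ 0.5 -0.3  0.2] [-41.3  12.4 122.8  33.5  19.6  39. ] 0.000
[ 0.5 -0.3  0.2] [-41.3  10.6 122.2  30.1  21.7  42.6] 0.000
--
[ 0.5 -0.3  0.2] [-41.3  10.6 122.2  30.1  21.7  42.6] 0.000
[ 0.5 -0.3  0.2] [-41.7  10.6 124.7  45.4  17.4  27.3] 0.000
[ 0.5 -0.3  0.2] [-42.2  11.1 127.1  68.8  15.    3.7] 0.000
[ 0.5 -0.3  0.2] [-42.7  12.  129.4  96.5  15.6 -24.2] 0.000
[ 0.5 -0.3  0.2] [-43.1  13.4 131.5 118.5  19.5 -46.5] 0.000
[ 0.5 -0.3  0.2] [-43.4  15.4 133.5 132.5  25.4 -60.9] 0.000
[ 0.5 -0.3  0.2] [-43.6  18.  135.3 141.2  32.6 -70.1] 0.000
[ 0.5 -0.3  0.2] [-43.7  21.2 136.8 146.9  40.6 -76.3] 0.000
--
[ 0.5 -0.3  0.2] [-43.7  21.2 136.8 146.9  40.6 -76.3] 0.000
[ 0.5 -0.2  0.2] [-35.2  22.6 140.  157.7  43.6 -82.5]
[... 597 characters left out ...]
0
[0.5 0.1 0.1] [ 30.8  39.8 134.9 218.6  55.8 -93.8] 0.000
[0.6 0.1 0.1] [ 30.1  40.7 134.3 217.8  56.  -93.6] 0.000
[0.6 0.1 0.1] [ 29.5  41.5 133.7 217.   56.1 -93.4] 0.000
[0.6 0.1 0.1] [ 28.8  42.3 133.  216.3  56.2 -93.2] 0.000
--
[0.6 0.1 0.1] [ 28.8  42.3 133.  216.3  56.2 -93.2] 0.000
[0.6 0.1 0.1] [ 27.6  42.3 132.  215.5  55.3 -93.8] 0.000
[0.6 0.1 0.1] [ 26.5  42.4 131.  214.7  54.5 -94.3] 0.000
[0.6 0.1 0.1] [ 25.5  42.5 129.9 213.9  53.6 -94.9] 0.000
[0.6 0.1 0.1] [ 24.5  42.7 128.8 213.2  52.8 -95.4] 0.000
[0.6 0.1 0.1] [ 23.5  42.8 127.8 212.6  51.9 -95.9] 0.000
[0.6 0.1 0.1] [ 22.6  43.  126.7 212.   51.  -96.3] 0.000
[0.6 0.1 0.1] [ 21.8  43.2 125.6 211.5  50.2 -96.8] 0.000
```

Call:
drive_tool(
  increments=[0,0,1.5,0,0,0,0,0,1.5,0,0,0,0,0,1.5,0,0,0,0,0,1,0,0,0,0,0,0,0,0,0,0,0,0,0,0,0],
)

```text
time: 3.25
tcp_pos: [0.4544, -0.315, 0.1076]
orientation: [[0.816, -0.335, 0.472], [-0.289, -0.942, -0.168], [0.501, 0.001, -0.865]]
wrist_force: [1.0, 0.4, 0.3]
width: 0.999
finger_force: 0.0
```

Run:
```python
from h import *
R=tool(-19.5,60); g=G+.019*R[:,2]
plan(g,R); print(sensors.observe()["qpos"])
```

```text
shift now-axes cm [-0.01 -0.19  1.61]  target-axes cm [-0.01 -0.19  1.61]  turn [ 0.07 -0.07 -0.01]
[-42.12531155  23.03980478 125.79924306  74.9019297   11.44299674
  -4.42557466]
```

Call:
drive_tool(
  increments=[0,0,0.8,0,0,0,0,0,0.8,0,0,0,0,0,0,0,0,0,0,0,0,0,0,0],
)

```text
time: 3.65
tcp_pos: [0.4621, -0.3172, 0.0938]
orientation: [[0.816, -0.334, 0.472], [-0.289, -0.943, -0.168], [0.501, 0.001, -0.865]]
wrist_force: [-0.2, 0.0, -0.0]
width: 1.002
finger_force: 0.0
```

Call:
drive_tool(
  increments=[0,0,0,0,0,0,0,0,0,0,0,0,0,0,0,0,0,0,0,0,0,0,0,0,0,0,0,0,0,0,0,0,0,0,0,0,0,0,0,0,0,0,0,0,0,0,0,0],
  fingers=0,
)

```text
time: 4.45
tcp_pos: [0.4623, -0.3169, 0.0931]
orientation: [[0.816, -0.334, 0.472], [-0.289, -0.943, -0.168], [0.501, 0.001, -0.866]]
wrist_force: [-0.9, 1.7, 2.8]
width: 0.593
finger_force: 30.0
```

Call:
drive_tool(
  increments=[0.4,0,-0.7,0,0,0,0.75,0,-1.3,0,0,0,0.75,0,-1.3,0,0,0,0.75,0,-1.3,0,0,0,0.75,0,-1.3,0,0,0,0.75,0,-1.3,0,0,0,0.75,0,-1.3,0,0,0,0.75,0,-1.3,0,0,0,0.4,0,-0.7,0,0,0,0,0,0,0,0,0],
)

```text
time: 5.45
tcp_pos: [0.4625, -0.3171, 0.2152]
orientation: [[0.816, -0.334, 0.473], [-0.288, -0.943, -0.169], [0.502, 0.002, -0.865]]
wrist_force: [0.9, 0.4, -1.4]
width: 0.595
finger_force: 30.0
```

Call:
drive_tool(
  increments=[0,0,0,0,3,0,0,0,0,0,3,0,0,0,0,0,3,0,0,0,0,0,3,0,0,0,0,0,3,0,0,0,0,0,3,0,0,0,0,0,3,0,0,0,0,0,3,0,0,0,0,0,3,0,0,0,0,0,3,0],
)

```text
time: 6.45
tcp_pos: [0.4627, -0.3139, 0.2126]
orientation: [[0.516, -0.329, 0.791], [-0.186, -0.944, -0.271], [0.836, -0.007, -0.549]]
wrist_force: [-0.8, 0.3, -2.6]
width: 0.592
finger_force: 30.0
```

Run:
```python
from h import *
o=sensors.observe();print(o["qpos"],o["orientation"])
X=rz(-5.78)[:,0];pl=np.array([.6525,.1068,.095])
R=tool(-5.78,30);plan(pl-.13*X+[0,0,.05]+.019*R[:,2],R)
```

```text
[-48.70459736  17.23755585 135.94154693 133.93722573  35.21304891
 -66.66384829] [[ 0.5162642  -0.32860204  0.79088051]
 [-0.18567245 -0.94444377 -0.27120419]
 [ 0.83606041 -0.00683171 -0.54859485]]
shift now-axes cm [-10.51 -43.29  -1.41]  target-axes cm [ -5.03 -43.77   6.71]  turn [11.21  3.21 -7.36]
```

Call:
drive_tool(
  increments=[0,0,0,2.8,0.8,-1.85,0,0,0,2.8,0.8,-1.85,0,0,0,2.8,0.8,-1.85,0,0,0,2.8,0.8,-1.85,-0.3,-2,0.4,0,0,0,-0.3,-2,0.4,0,0,0,-0.3,-2,0.4,0,0,0,-0.3,-2,0.4,0,0,0,-0.3,-2,0.4,0,0,0,-0.3,-2,0.4,0,0,0],
)

```text
time: 7.45
tcp_pos: [0.4865, -0.1951, 0.1848]
orientation: [[0.5, -0.1, 0.86], [-0.05, -0.995, -0.087], [0.865, 0.0, -0.502]]
wrist_force: [0.1, 0.1, -0.8]
width: 0.591
finger_force: 30.0
```

Call:
drive_tool(
  increments=[-0.3,-3,0.4,0,0,0,-0.3,-3,0.4,0,0,0,-0.3,-3,0.4,0,0,0,-0.3,-3,0.4,0,0,0,-0.3,-3,0.4,0,0,0,-0.3,-3,0.4,0,0,0,-0.3,-3,0.4,0,0,0,-0.3,-3,0.4,0,0,0,-0.3,-3,0.4,0,0,0,-0.3,-3,0.4,0,0,0],
)

```text
time: 8.45
tcp_pos: [0.5355, 0.1021, 0.1384]
orientation: [[0.501, -0.099, 0.86], [-0.048, -0.995, -0.087], [0.864, 0.002, -0.503]]
wrist_force: [0.6, 0.4, -0.6]
width: 0.591
finger_force: 30.0
```

Run:
```python
from h import *
o=sensors.observe();print(o["qpos"],o["tcp_pos"],o["time"])
X=rz(-5.78)[:,0];pl=np.array([.6525,.1068,.095])
R=tool(-5.78,30);plan(pl-.13*X+[0,0,.05]+.019*R[:,2],R)
a=eyes.get_image("side");b=eyes.get_image("wrist")
cv2.imwrite("pics/s2.png",np.hstack([crop(a,150,150,200,200,2),cv2.resize(b,(400,300))[:,:].copy() if 0 else np.vstack([cv2.resize(b,(400,300)),np.zeros((100,400,3),np.uint8)])]))
cv2.imwrite("pics/w2.png",b)
```

```text
[ 23.29760118  32.91025336 138.90447587 211.8171695   52.7439067
 -95.10942076] [0.53553672 0.10209849 0.1384152 ] 8.45
shift now-axes cm [-0.13 -1.65  0.35]  target-axes cm [-0.13 -1.65  0.35]  turn [-0.03  0.19  0.14]
```

View pics/s2.png

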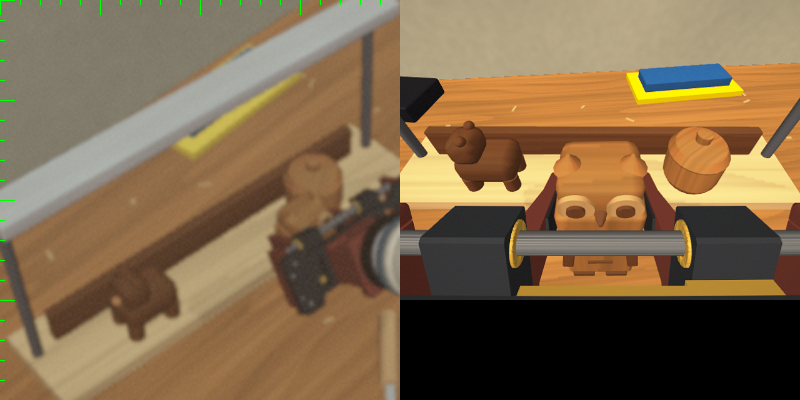

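The held owl is square in the hand and clear of everything; in the composite the bear is at about (485,155), the box at (697,160), and the rail spans 424–763. Next I'll measure the rail line and the box and bear from this wrist picture.

Run:
```python
from h import *
np.set_printoptions(precision=4,suppress=True)
w=cv2.imread("pics/w2.png");m=eyes.camera_model("wrist")
hsv=cv2.cvtColor(w,cv2.COLOR_BGR2HSV)
# rail dark front face -> ledge pale boundary : rail/ledge line at z=.02; top edges
for u in (60,250,260,400,555):
    print(u,[(v,tuple(int(c) for c in w[v,u])) for v in range(196,256,4)])
for v in (262,275): print(v,[(u,int(hsv[v,u,1]),int(hsv[v,u,2])) for u in range(408,544,4)])
```

```text
60 [(196, (64, 140, 214)), (200, (64, 133, 205)), (204, (41, 72, 123)), (208, (38, 74, 122)), (212, (45, 73, 122)), (216, (36, 63, 112)), (220, (31, 57, 101)), (224, (30, 59, 104)), (228, (35, 60, 104)), (232, (38, 63, 110)), (236, (39, 64, 113)), (240, (32, 54, 98)), (244, (128, 207, 247)), (248, (136, 219, 245)), (252, (129, 208, 240))]
250 [(196, (71, 149, 225)), (200, (68, 143, 220)), (204, (42, 77, 129)), (208, (44, 78, 131)), (212, (49, 83, 136)), (216, (35, 60, 107)), (220, (32, 61, 106)), (224, (35, 62, 113)), (228, (31, 57, 101)), (232, (31, 56, 101)), (236, (35, 61, 105)), (240, (32, 56, 98)), (244, (29, 53, 97)), (248, (138, 223, 249)), (252, (133, 213, 243))]
260 [(196, (68, 147, 224)), (200, (67, 140, 215)), (204, (39, 76, 129)), (208, (41, 78, 128)), (212, (49, 82, 135)), (216, (33, 60, 107)), (220, (31, 58, 105)), (224, (33, 64, 113)), (228, (33, 59, 103)), (232, (34, 59, 102)), (236, (37, 69, 121)), (240, (53, 112, 187)), (244, (51, 107, 174)), (248, (53, 107, 174)), (252, (55, 112, 185))]
400 [(196, (72, 152, 230)), (200, (70, 147, 225)), (204, (45, 80, 137)), (208, 
[... 1064 characters left out ...]
516, 181, 203), (520, 180, 196), (524, 184, 184), (528, 109, 250), (532, 112, 248), (536, 110, 249), (540, 111, 248)]
275 [(408, 110, 249), (412, 111, 248), (416, 110, 248), (420, 111, 249), (424, 177, 160), (428, 181, 161), (432, 181, 169), (436, 180, 170), (440, 180, 174), (444, 181, 176), (448, 183, 164), (452, 184, 186), (456, 184, 173), (460, 179, 172), (464, 180, 160), (468, 182, 137), (472, 178, 202), (476, 175, 207), (480, 176, 209), (484, 175, 220), (488, 178, 221), (492, 175, 218), (496, 181, 215), (500, 182, 217), (504, 180, 220), (508, 181, 224), (512, 175, 134), (516, 178, 135), (520, 114, 245), (524, 109, 249), (528, 110, 248), (532, 108, 249), (536, 108, 249), (540, 108, 249)]
```

Run:
```python
from h import *
np.set_printoptions(precision=4,suppress=True)
m=eyes.camera_model("wrist");w=eyes.get_image("wrist");cv2.imwrite("pics/w3.png",w)
V=w[:,:,1].astype(float)
X,Y=rz(-5.78)[:,0],rz(-5.78)[:,1];O=np.array([.6505,.107,0])
def led(P): return np.array([(P-O)@X,(P-O)@Y])
us=[u for u in list(range(46,68,2))+list(range(212,250,2))+list(range(380,420,2))+list(range(530,572,2))]
def edge(sgn,lo,hi,z):
    pts=[]
    for u in us:
        g=sgn*np.diff(cv2.GaussianBlur(V[lo:hi,u-1:u+2].mean(1).reshape(-1,1),(1,5),1).ravel()); v=lo+np.argmax(g)+.5
        pts.append(plane(m,(u,v),z)[:2])
    pts=np.array(pts); 
    for _ in range(3):
        c=np.polyfit(pts[:,1],pts[:,0],1); r=pts[:,0]-np.polyval(c,pts[:,1]); k=np.abs(r)<max(.0015,2*r.std()); pts=pts[k]
    print("z",z,"yaw",np.degrees(np.arctan(c[0])),"x at y=.107",np.polyval(c,.107),"n",len(pts),"res",r.std(), "ledge x",led(np.array([np.polyval(c,.107),.107,0])))
edge(-1,207,222,.065); edge(1,232,256,.02); edge(-1,198,209,.065)
def side(ul,ur,v,hx=-.014):  # tangent mid bearing meets line x=hx
    o,a=ray(m,(ul,v));_,b=ray(m,(ur,v)); d=(a+b)[:2]; a2=np.array([o@X-O@X,o@Y-O@Y]); dd=np.array([d@X[:2],d@Y[:2]])
    s=(hx-a2[0])/dd[0]; return a2+s*dd
for v in (255,262,268):
    row=w[v,410:545,0]<95; i=np.where(row)[0]+410; print("box",v,i.min(),i.max(),side(i.min()-.5,i.max()+.5,v))
for v in range(250,310,6):
    i=np.where(w[v,60:225,0]<90)[0]+60
    if len(i): print("bear",v,i.min(),i.max(),side(i.min(),i.max(),v))
```

```text
z 0.065 yaw 5.416628874955101 x at y=.107 0.6725732872194842 n 71 res 0.00037769631010783894 ledge x [0.022  0.0022]
z 0.02 yaw 5.372529361003367 x at y=.107 0.6754504286643538 n 54 res 0.0007359144335946337 ledge x [0.0248 0.0025]
z 0.065 yaw 5.452376870102129 x at y=.107 0.6866598769490719 n 71 res 0.0003785994445989652 ledge x [0.036  0.0036]
box 255 421 526 [-0.014  -0.1326]
box 262 420 524 [-0.014  -0.1339]
box 268 419 519 [-0.014  -0.1338]
bear 250 77 196 [-0.014   0.1293]
bear 256 81 198 [-0.014   0.1295]
bear 262 85 200 [-0.014   0.1297]
bear 268 86 199 [-0.014   0.1323]
bear 274 89 192 [-0.014   0.1371]
bear 280 93 187 [-0.014   0.1407]
bear 286 97 189 [-0.014   0.1411]
bear 292 101 192 [-0.014  0.141]
bear 298 105 191 [-0.014   0.1429]
bear 304 110 185 [-0.014   0.1469]
```

```bash
cat >> h.py <<'E'
def stage(back,up):
    X=rz(-5.5)[:,0];R=tool(-5.5,30)
    plan(np.array([.6524,.1053,.095+up])-back*X+.019*R[:,2],R)
E
python3 - <<'E'
from h import *
stage(.10,.04); stage(.10,.015); stage(.015,.006);
E
```

```text
shift now-axes cm [ 0.44 -1.34  3.44]  target-axes cm [ 0.43 -1.34  3.45]  turn [0.01 0.1  0.07]
shift now-axes cm [-1.72 -1.34  4.7 ]  target-axes cm [-1.73 -1.34  4.7 ]  turn [0.01 0.1  0.07]
shift now-axes cm [ 1.76 -1.34 12.5 ]  target-axes cm [ 1.74 -1.34 12.51]  turn [0.01 0.1  0.07]
```

Call:
drive_tool(
  increments=[-0.29,-0.22,0.78,0,0,0,-0.29,-0.22,0.78,0,0,0,-0.29,-0.22,0.78,0,0,0,-0.29,-0.22,0.78,0,0,0,-0.29,-0.22,0.78,0,0,0,-0.27,-0.24,0.8,0,0,0,0,0,0,0,0,0,0,0,0,0,0,0],
)

```text
time: 9.4
tcp_pos: [0.5696, 0.1111, 0.1016]
orientation: [[0.497, -0.099, 0.862], [-0.049, -0.995, -0.086], [0.866, 0.0, -0.5]]
wrist_force: [-0.4, 0.4, -1.5]
width: 0.592
finger_force: 30.0
```

Run:
```python
from h import *
stage(.10,.015); stage(.015,.006)
```

```text
shift now-axes cm [-0.12 -0.22 -0.  ]  target-axes cm [-0.12 -0.22 -0.  ]  turn [ 0.16 -0.01 -0.08]
shift now-axes cm [ 3.35 -0.24  7.81]  target-axes cm [ 3.35 -0.22  7.81]  turn [ 0.16 -0.01 -0.08]
```

Call:
drive_tool(
  increments=[0.42,-0.03,0.98,0,0,0,0.42,-0.03,0.98,0,0,0,0.42,-0.03,0.98,0,0,0,0.42,-0.03,0.98,0,0,0,0.42,-0.03,0.98,0,0,0,0.42,-0.03,0.98,0,0,0,0.42,-0.03,0.98,0,0,0,0.4,-0.03,0.95,0,0,0,0,0,0,0,0,0,0,0,0,0,0,0],
)

```text
time: 10.4
tcp_pos: [0.6538, 0.1051, 0.0916]
orientation: [[0.497, -0.099, 0.862], [-0.049, -0.995, -0.086], [0.866, 0.0, -0.5]]
wrist_force: [0.0, -0.3, -1.3]
width: 0.59
finger_force: 30.0
```

Run:
```python
from h import *
stage(.015,.006); stage(.015,0)
a=eyes.get_image("side");b=eyes.get_image("wrist")
cv2.imwrite("pics/s4.png",np.hstack([crop(a,180,180,140,140,3)[:420],cv2.resize(b[130:480,130:510],(380,350))[:420].copy() if 0 else np.vstack([b[120:480,130:510],np.zeros((60,380,3),np.uint8)])]))
```

```text
shift now-axes cm [-0.   -0.01  0.01]  target-axes cm [-0.   -0.01  0.01]  turn [ 0.17 -0.01 -0.09]
shift now-axes cm [-0.52 -0.01  0.31]  target-axes cm [-0.52 -0.01  0.31]  turn [ 0.17 -0.01 -0.09]
```

View pics/s4.png

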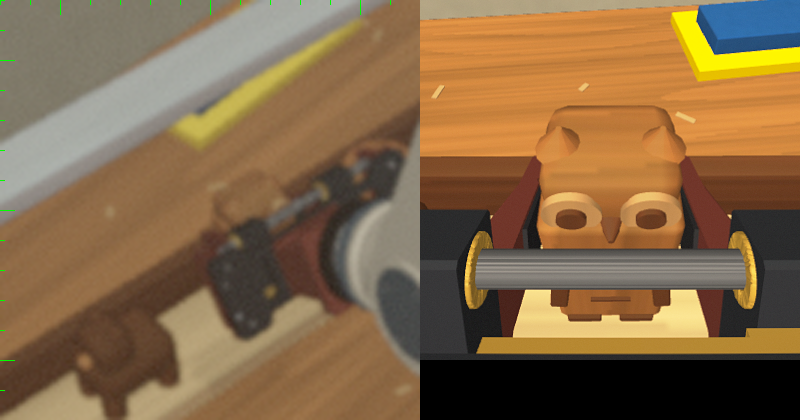

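The owl is upright and centred in the hand in front of the rail, clear of the lamp and the other pieces. Now I'll lower it to contact.

Call:
drive_tool(
  increments=[-0.09,0,0.05,0,0,0,-0.09,0,0.05,0,0,0,-0.09,0,0.05,0,0,0,-0.09,0,0.05,0,0,0,0,0,0,0,0,0,0,0,0,0,0,0],
)

```text
time: 11.1
tcp_pos: [0.6538, 0.1053, 0.0876]
orientation: [[0.497, -0.099, 0.862], [-0.049, -0.995, -0.086], [0.866, 0.0, -0.5]]
wrist_force: [1.1, 0.5, -0.7]
width: 0.592
finger_force: 30.0
```

Call:
drive_tool(
  increments=[-0.045,0,0.025,0,0,0,-0.045,0,0.025,0,0,0,0,0,0,0,0,0,0,0,0,0,0,0],
)

```text
time: 11.5
tcp_pos: [0.6538, 0.1052, 0.0866]
orientation: [[0.497, -0.099, 0.862], [-0.049, -0.995, -0.086], [0.866, -0.0, -0.499]]
wrist_force: [0.3, -0.2, -2.1]
width: 0.59
finger_force: 30.0
```

Call:
drive_tool(
  increments=[-0.045,0,0.025,0,0,0,-0.045,0,0.025,0,0,0,0,0,0,0,0,0,0,0,0,0,0,0],
)

```text
time: 11.9
tcp_pos: [0.654, 0.1053, 0.0861]
orientation: [[0.496, -0.099, 0.863], [-0.049, -0.995, -0.086], [0.867, -0.0, -0.499]]
wrist_force: [-2.5, 0.2, 4.1]
width: 0.594
finger_force: 30.0
```

Call:
drive_tool(
  increments=[-0.045,0,0.025,0,0,0,0,0,0,0,0,0,0,0,0,0,0,0],
)

```text
time: 12.2
tcp_pos: [0.6542, 0.1054, 0.086]
orientation: [[0.495, -0.099, 0.863], [-0.049, -0.995, -0.085], [0.867, -0.0, -0.498]]
wrist_force: [-2.3, 0.4, 7.6]
width: 0.592
finger_force: 30.0
```

Call:
drive_tool(
  increments=[0.035,0,-0.02,0,0,0,0.1,0,0.17,0,0,0,0.1,0,0.17,0,0,0,0.1,0,0.17,0,0,0,0.1,0,0.17,0,0,0,0.1,0,0.17,0,0,0,0.1,0,0.17,0,0,0,0,0,0,0,0,0],
)

```text
time: 13.0
tcp_pos: [0.6659, 0.1041, 0.0859]
orientation: [[0.496, -0.099, 0.863], [-0.049, -0.995, -0.086], [0.867, -0.0, -0.499]]
wrist_force: [-0.3, 0.4, 4.2]
width: 0.591
finger_force: 30.0
```

Call:
drive_tool(
  increments=[0.05,0,0.087,0,0,0,0.05,0,0.087,0,0,0,0,0,0,0,0,0],
)

```text
time: 13.3
tcp_pos: [0.6677, 0.1039, 0.086]
orientation: [[0.496, -0.099, 0.863], [-0.049, -0.995, -0.086], [0.867, -0.0, -0.499]]
wrist_force: [-2.2, 0.2, 4.8]
width: 0.589
finger_force: 30.0
```

Call:
drive_tool(
  increments=[0.05,0,0.087,0,0,0,0,0,0,0,0,0,0,0,0,0,0,0],
)

```text
time: 13.6
tcp_pos: [0.6687, 0.1039, 0.086]
orientation: [[0.496, -0.099, 0.863], [-0.049, -0.995, -0.086], [0.867, -0.0, -0.499]]
wrist_force: [-3.0, 0.2, 6.6]
width: 0.586
finger_force: 30.0
```

Call:
drive_tool(
  increments=[0.05,0,0.087,0,0,0,0,0,0,0,0,0,0,0,0,0,0,0],
)

```text
time: 13.9
tcp_pos: [0.6696, 0.1038, 0.086]
orientation: [[0.496, -0.099, 0.863], [-0.049, -0.995, -0.086], [0.867, -0.0, -0.499]]
wrist_force: [-2.3, 0.5, 6.3]
width: 0.584
finger_force: 30.0
```

Call:
drive_tool(
  increments=[0.05,0,0.087,0,0,0,0,0,0,0,0,0,0,0,0,0,0,0],
)

```text
time: 14.2
tcp_pos: [0.6698, 0.1037, 0.0859]
orientation: [[0.497, -0.098, 0.862], [-0.049, -0.995, -0.085], [0.866, 0.0, -0.499]]
wrist_force: [-8.5, 1.4, 10.9]
width: 0.59
finger_force: 30.0
```

Call:
drive_tool(
  increments=[0.05,0,0.087,0,0,0,0,0,0,0,0,0,0,0,0,0,0,0],
)

```text
time: 14.5
tcp_pos: [0.6698, 0.1037, 0.0859]
orientation: [[0.498, -0.098, 0.862], [-0.048, -0.995, -0.085], [0.866, 0.001, -0.5]]
wrist_force: [-16.2, 3.8, 15.0]
width: 0.587
finger_force: 30.0
```

Call:
drive_tool(
  increments=[0,0,0,0,0,0,0,0,0,0,0,0,-0.02,0,-0.05,0,0,0,0,0,0,0,0,0],
)

```text
time: 14.9
tcp_pos: [0.6698, 0.1037, 0.0859]
orientation: [[0.497, -0.098, 0.862], [-0.048, -0.995, -0.085], [0.866, 0.0, -0.5]]
wrist_force: [-12.3, 2.2, 12.9]
width: 0.592
finger_force: 30.0
```

Call:
drive_tool(
  increments=[0,0,0,0,0,0,0,0,0,0,0,0,0,0,0,0,0,0,0,0,0,0,0,0,0,0,0,0,0,0,0,0,0,0,0,0,0,0,0,0,0,0,0,0,0,0,0,0],
  fingers=0.95,
)

```text
time: 15.7
tcp_pos: [0.671, 0.1035, 0.0856]
orientation: [[0.497, -0.099, 0.862], [-0.049, -0.995, -0.086], [0.866, -0.0, -0.5]]
wrist_force: [-0.6, 0.4, 0.9]
width: 0.951
finger_force: 0.0
```

Call:
drive_tool(
  increments=[-0.25,0,-0.43,0,0,0,-0.5,0,-0.87,0,0,0,-0.5,0,-0.87,0,0,0,-0.5,0,-0.87,0,0,0,-0.5,0,-0.87,0,0,0,-0.5,0,-0.87,0,0,0,-0.5,0,-0.87,0,0,0,-0.5,0,-0.87,0,0,0,-0.5,0,-0.87,0,0,0,-0.5,0,-0.87,0,0,0],
)

```text
time: 16.7
tcp_pos: [0.5754, 0.113, 0.0858]
orientation: [[0.497, -0.099, 0.862], [-0.049, -0.995, -0.086], [0.866, -0.0, -0.5]]
wrist_force: [0.1, -0.0, -0.2]
width: 0.951
finger_force: 0.0
```

Call:
drive_tool(
  increments=[0,0,-1,0,0,0,0,0,-1,0,0,0,0,0,-1,0,0,0,0,0,-1,0,0,0,0,0,-1,0,0,0,0,0,0,0,0,0,0,0,0,0,0,0],
)

```text
time: 17.4
tcp_pos: [0.5332, 0.1175, 0.1111]
orientation: [[0.497, -0.098, 0.862], [-0.049, -0.995, -0.085], [0.867, -0.0, -0.499]]
wrist_force: [0.7, 0.1, -0.1]
width: 0.951
finger_force: 0.0
```

Run:
```python
from h import *
m=eyes.camera_model("wrist");b=eyes.get_image("wrist");a=eyes.get_image("side");cv2.imwrite("pics/w5.png",b)
o=np.array([.6528,.1053,.02]);R=rz(-5.5)
for p in [(-25,0,92),(-22,-26,0),(-22,26,0)]: u=proj(m,o+R@(np.array(p)/1000)); cv2.circle(b,tuple(int(v) for v in u),4,(0,255,0),1); print(p,u)
cv2.imwrite("pics/f.png",np.hstack([b[60:440,80:],np.vstack([crop(a,180,150,120,190,2)])])[:, :800])
```

```text
(-25, 0, 92) [321.13997754 169.80998742]
(-22, -26, 0) [353.1992444  260.41265636]
(-22, 26, 0) [288.50492198 260.50973589]
```

View pics/f.png

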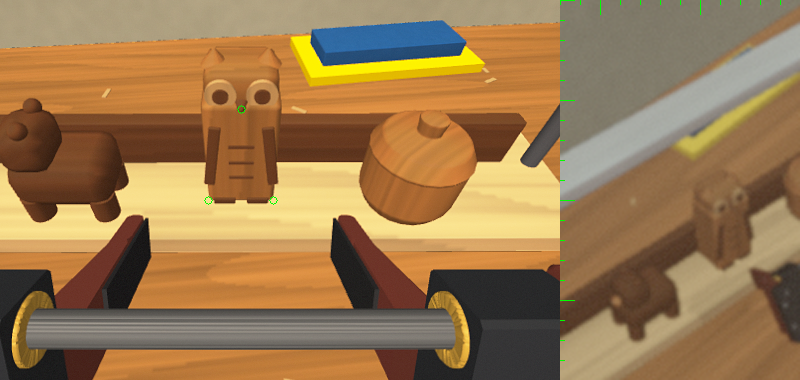

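The owl stands upright against the rail, with its beak at (241,104) and base corners at (208,203) and (276,203), close to the prediction; the bear and box look unmoved. One check of the midpoint from this picture.

Run:
```python
from h import *
np.set_printoptions(precision=4,suppress=True)
w=cv2.imread("pics/w5.png");m=eyes.camera_model("wrist")
X,Y=rz(-5.5)[:,0],rz(-5.5)[:,1];O=np.array([.6505,.107,0])
def side(ul,ur,v,hx):
    o,a=ray(m,(ul,v));_,b=ray(m,(ur,v)); d=a+b; s=(hx-(o-O)@X)/(d@X); return (o-O)@Y+s*(d@Y)
def run(v,lo,hi,t):
    i=np.where(w[v,lo:hi,0]<t)[0]+lo; return i.min(),i.max()
for v in (228,236,242): e=run(v,425,570,95);print("box",v,e,side(e[0],e[1],v,-.014))
for v in (232,238,244,250): e=run(v,60,222,90);print("bear rump edge",v,e,side(e[1],e[1],v,-.014)+.036)
for v in (225,235,245): e=run(v,260,400,95);print("owl",v,e,side(e[0],e[1],v,-.02))
a,b=plane(m,(284.5,262.5),.02),plane(m,(354.5,262.5),.02);print("base corners",a,b,np.degrees(np.arctan2(a[0]-b[0],a[1]-b[1])),np.linalg.norm(a-b))
```

```text
box 228 (np.int64(441), np.int64(555)) -0.13337237203184749
box 236 (np.int64(439), np.int64(550)) -0.1336914001759179
box 242 (np.int64(439), np.int64(546)) -0.13449460271255329
bear rump edge 232 (np.int64(87), np.int64(206)) 0.12181122559495589
bear rump edge 238 (np.int64(88), np.int64(208)) 0.121683166223923
bear rump edge 244 (np.int64(90), np.int64(207)) 0.12391316044473288
bear rump edge 250 (np.int64(94), np.int64(197)) 0.13342636300757532
owl 225 (np.int64(285), np.int64(356)) -0.0013344028920320476
owl 235 (np.int64(285), np.int64(357)) -0.0017163610691911322
owl 245 (np.int64(288), np.int64(354)) -0.0017405778748113346
base corners [0.6317 0.1363 0.02  ] [0.6262 0.0807 0.02  ] 5.639265973955532 0.05593587200541783
```

```bash
python3 -c "
from plant import ctrl; print(ctrl.sign_off())"
```

```text
the job is handed in; nothing more can be done
None
```

The owl is standing upright on the ledge, firm against the back rail and facing out of the open front; it measures about 2 mm or less from midway between the bear and the box. I let go, backed the arm clear and handed the job in at about 17.5 s, seeing no contact with the lamp or anything else.

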